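Hang the small steel pail by its wire handle on the hook stand

TASK

The small steel pail stands on the worktop with its wire handle folded down. Swing the handle fully upright while the pail stays standing, then carry the pail by the handle to the hook stand and hang it there, the bend in the wire sitting in the dip of the hook and the pail hanging free and still. Feel for the hook and let it take the pail's weight gently before you let go (never pressing on it with more than a kilogram's weight, 10 N), without shoving the stand or disturbing the things round about.

Things in the scene. Friction and masses are not known exactly. Their poses are not given: they have to be found in the camera images.
- pail: Open steel pail, loose, empty, 0.23 to 0.45 kg (varies), 100 mm across the rim, 78 mm across the bottom, 102 mm high. Origin: centre of its underside; z up. Its wire handle turns on rivets at y = +/-52 mm, 90 mm above the underside, and is 121 mm wide along the pail's y axis. At the start it is folded down to the pail's -x side, which faces roughly the robot.
- bail (a joint): Angle of the wire handle about the pail's y axis, rad: 0 fully folded down (15 degrees below level, on the pail's -x side), 0.262 level, 1.833 straight up, at most 3.4 (folded to the other side). The hinge has a little friction (0.022 N m), so the handle stays where it is left.
- grip_left (a point): Centre of the black plastic sleeve on the handle's top at the pail's +y side: 9.2 mm thick, 24 mm long along y, 88 mm from the hinge line, 27 mm from the handle's middle. It rolls freely on the 4.5 mm wire, so a pinch can hold it while the handle swings. Folded down, it is 30 mm or more clear of the pail's wall. z axis: away from the hinge line.
- grip_right (a point): The same at the pail's -y side, farther from the kettle.
- bail_bend (a point): Under side of the bend in the middle of the handle's top, where the wire rises 11.5 mm. The bend is 14 to 24 mm wide inside, fits over the hook's 8 mm rod and centres itself on it. 97 mm from the hinge line; with the handle upright 187 mm above the pail's underside, 85 mm above its rim. y axis along the wire, z away from the hinge line.
- stand: Hook stand, loose, 1.6 kg. Stone base 170 (x) x 100 (y) mm, round ends, top 14 mm up; steel post 12 mm thick, 282 mm high at x = +60 mm; on it a clamped collar (25 mm thick) with an 8 mm rod that reaches out along -x (roughly towards the robot). The rod dips at x = -30 mm, y = 0 and ends upturned with a 10 mm ball at x = -46 mm. Origin: centre of the underside.
- below_dip (a point): Point on the base's top straight below the rod's dip; x, y as the stand. The dip is 20 mm long, its post side rises 6 mm, the ball's top is 12 mm above its bottom. The collar is clamped at some height: the rod's upper side in the dip is anywhere from 240 to 270 mm above the worktop. This is not reported; find it by feel. The collar slips at 30 N.
- tumbler_1: Bystander: clear tumbler upside down, 92 mm wide, 104 mm high, behind the pail.
- cup: Bystander: small cup with a checked band, 66 mm wide, 53 mm high.
- mug: Bystander: white mug, 92 mm wide, 95 mm high.
- spoon: Bystander: teaspoon, 134 mm long, lying on the worktop.

How it is judged:
On the way, in this order (a step that is already met when the one before it is completed fails the run):
1. the handle stands upright (within 10 degrees) on the pail, which still stands on the worktop (value of joint bail between 1.66 and 2.01 rad and height (world z) of pail below 0.006 m and angle between pail's own z axis and vertical below 0.1 rad), for 0.2 s.
2. the hook's dip carries the pail by the bend of the wire (at least 1.2 N) while the handle is still held (height (world z) of pail above 0.03 m and contact force between pail and stand above 1.2 N and contact force between the fingers and pail above 0.3 N and x of bail_bend in the frame of stand between -0.045 and -0.015 m and y of bail_bend in the frame of stand between -0.01 and 0.01 m), for 0.1 s.
At the end, for the whole second after the job is handed in: The pail hangs on the stand's hook, clear of the base (underside more than 35 mm up), within 0.25 rad of level and still (under 0.06 m/s); the bend of the wire lies in the dip, within 12 mm along the rod and 6 mm across it; the stand stands upright and carries the pail (height (world z) of pail above 0.035 m and angle between pail's own z axis and vertical below 0.25 rad and x of bail_bend in the frame of stand between -0.042 and -0.018 m and y of bail_bend in the frame of stand between -0.006 and 0.006 m and contact force between pail and stand above 1 N and linear speed of pail below 0.06 m/s and angle between stand's own z axis and vertical below 0.05 rad); the robot touches nothing.
It fails at once if the pail or its handle pressed on or knocked against the hook stand with more than 10 N (contact force between pail and stand above 10 N).
It fails at once if the stand shoved more than 15 mm (distance of stand from where it was at the start of the episode above 0.015 m).
It fails at once if the pail tipped more than 35 degrees (angle between pail's own z axis and vertical above 0.61 rad).
It fails at once if a bystander shifted more than 20 mm (distance of any of tumbler_1, cup, mug, spoon from where it was at the start of the episode above 0.02 m).
It also fails if it takes over 61 s, if anything falls off the work surface, if the arm or the gripper's body presses on something with over 40 N, if the wrist force passes 120 N, or if a joint passes its speed limit or range.

ROBOT

A 7-joint arm with a two-finger parallel gripper is mounted at the origin on a cart in front of the work surface, level with it; the furniture and walls round the work are solid. World frame = base frame: x ahead of the robot, y to its left, z up, the work surface at z = 0. Lengths are in m, angles in rad, forces in N, time in s.
With the tool pointing down it reaches from about 0.4 to 0.875 m from the base axis. Payload 4.4 kg.
Tool frame: the origin (TCP) lies midway between the tips of the shut fingers; the grasp point (between the pads) lies 19 mm behind it; z points along the fingers, y is the direction in which the jaws open and shut (so a half turn about z gives the same grasp; the last joint's range is limited). The gripper opens to 85 mm and grips with 20 to 120 N. Pads are 22 mm wide; open, the fingers measure 114 mm over their backs; the gripper's body (76 mm by 85 mm) begins 54 mm behind the grasp point. The pads swing forward as they close: fully open they stand 13 mm farther back than shut.
Start: joints at [1.055, 0.628, 0.038, 1.517, -0.027, 0.996, -0.02], TCP at [0.283, -0.585, 0.209] pointing down, gripper open.
Joint ranges: [-3.06, 3.06], [-0.37, 2.12], [-1.25, 1.32], [0.18, 2.47], [-1.1, 4.24], [0.23, 1.98], [-2.94, 2.94]. Speed limits (rad/s): [2.57, 2.57, 3.14, 3.14, 3.14, 3.14, 3.14].

INTERFACE

Orientations are given as [roll, pitch, yaw] about the fixed x, y, z axes, in that order (R = Rz(yaw) Ry(pitch) Rx(roll)).
In Python, from plant import get_obs, viewer, workorder gives the robot as it stands.
- The arm moves only by the tool carry_out, never from a script. Its argument "deltas" is a list of rows, each an object of numbers: "hand": the gripper's target within -1 to 1 (fully open at 1, half-way at 0, shut at -1); "tx", "ty", "tz": the shift along the tool's x, y, z in cm; "twist": the turn about the tool's z in rad. A call has exactly 10 rows; each row shifts and turns the commanded pose from where the row before left it, along the tool's axes as they then stand; what a row does not reach is not made up. A row lasts 1/8 s, in which the tool goes at most 62.5 mm and 10.7 degrees, less where a joint would pass 70% of its speed; a pose out of reach is approached as far as the arm can. A call is refused whole if a number of a shift passes 6.25 or a number of a turn 0.188, either way. A call with a gripper value outside its range is refused whole. The fingers move at their own pace and stop on an object; the grip force is fixed at half the most. Time passes only in rows, so rows that do not move let the fingers close, or fill a call up. It gives the time, the measured TCP pose, the force and the opening at its end, in the units of the state.
- get_obs(): the state, without advancing time (a new reading comes with each control period).
- viewer.get_image(name): name is "scene" or "top" or "wrist"; returns the picture (400x640x3 uint8, red, green, blue); there is no depth.
- viewer.get_calibration(name): a dict with "camera_matrix" (3x3 intrinsics, pixels), "cam_to_world" (4x4, takes a point from camera to world coordinates). Camera axes: x right, y up, looking along -z (the intrinsics and any distortion apply to the point x, -y, -z); pixel columns grow to the right and rows downward; lengths in m; the calibration is good to about 2 mm. A picture is of the moment at which its call begins: read the wrist's pose just before it. get_calibration takes no time and is no camera call; for the wrist camera it gives the pose at the moment of the call.
- workorder.finish_job(): hands the job in, once; it reports no verdict.
The state is a dict: "time_s": time; "joint_pos": joint angles; "joint_vel": joint speeds; "joint_efforts": joint torques, N m; "tcp_pos": TCP position; "tcp_rot": TCP orientation; "ft_force": force on the tool from outside, world axes, zero at the start; "ft_torque": the same for the moment, N m; "width": opening from 0.0 (shut) to 1.0 (fully open).
Only numpy, scipy, OpenCV 4.12 (cv2) and the standard library are available. Lean on these libraries where they do the work, as an engineer would, in place of code of your own. Each camera call takes 0.05 s, during which the arm holds its last target.

## Working session

There is one attempt and no reset: what is moved stays moved. The work goes in short steps, Python scripts to look and compute and a tool call to move; the robot and the scene stay as the last step left them, time stands still between calls to the robot, and variables do not carry over. Pictures are saved under pics/ and viewed, and the job is handed in when it is done.

Besides the shell and the picture viewer there is one more tool, called after "Request:" as a command line: name --argument value ..., lists and objects as JSON in quotes. carry_out: Moves the arm, as the interface text tells. Its arguments: {"type":"object","properties":{"deltas":{"type":"array"}},"required":["deltas"]}

```bash
ls; mkdir -p pics; cat > h.py <<'E'
from plant import get_obs, viewer, workorder
import numpy as np, cv2
np.set_printoptions(precision=4,suppress=True)
def snap(n,f):
    im=viewer.get_image(n); cv2.imwrite('pics/'+f,im[:,:,::-1]); return im
def ray(n,u,v,c=None):
    c=c or viewer.get_calibration(n); K=np.array(c['camera_matrix']);T=np.array(c['cam_to_world'])
    d=np.linalg.inv(K)@[u,v,1]; d=np.array([d[0],-d[1],-d[2]]); return T[:3,3],T[:3,:3]@d
def atz(n,u,v,z):
    o,d=ray(n,u,v); return o+d*(z-o[2])/d[2]
def proj(n,p,c=None):
    c=c or viewer.get_calibration(n); K=np.array(c['camera_matrix']);T=np.array(c['cam_to_world'])
    q=np.linalg.inv(T)@np.append(p,1); q=np.array([q[0],-q[1],-q[2]]); q=K@q; return q[:2]/q[2]
E
python3 - <<'E'
from h import *
print(get_obs())
for n in('scene','top','wrist'):
    snap(n,n+'0.png'); print(n,viewer.get_calibration(n))
E
```

```text
pics
{'time_s': 0.0, 'joint_pos': array([ 1.0552,  0.6293,  0.0384,  1.5184, -0.027 ,  0.9963, -0.02  ]), 'joint_vel': array([-0.0025, -0.0007, -0.0017,  0.0005,  0.0016,  0.0008,  0.0003]), 'joint_efforts': array([ -0.0001, -56.3413,   1.2264, -19.3451,   0.011 ,   0.0103,
        -0.    ]), 'tcp_pos': array([ 0.2824, -0.5847,  0.208 ]), 'tcp_rot': array([-3.1397,  0.    ,  0.4498]), 'ft_force': array([ 0.4047, -0.2829,  0.2974]), 'ft_torque': array([ 0.0154, -0.0261, -0.0016]), 'width': 0.995512186027047}
scene {'camera_matrix': array([[440.8764,   0.    , 327.1524],
       [  0.    , 440.8764, 194.5617],
       [  0.    ,   0.    ,   1.    ]]), 'cam_to_world': array([[ 0.8458,  0.2136, -0.4888,  0.0826],
       [-0.5334,  0.3248, -0.781 , -1.1205],
       [-0.008 ,  0.9214,  0.3886,  0.5072],
       [ 0.    ,  0.    ,  0.    ,  1.    ]])}
top {'camera_matrix': array([[469.1466,   0.    , 318.8345],
       [  0.    , 469.1466, 204.288 ],
       [  0.    ,   0.    ,   1.    ]]), 'cam_to_world': array([[ 0.0476,  0.9727, -0.227 ,  0.3875],
       [-0.9989,  0.0466, -0.0097, -0.3018],
       [ 0.0011,  0.2272,  0.9738,  1.0303],
       [ 0.    ,  0.    ,  0.    ,  1.    ]])}
wrist {'camera_matrix': array([[320.392 ,   0.    , 320.6349],
       [  0.    , 320.392 , 198.4397],
       [  0.    ,   0.    ,   1.    ]]), 'cam_to_world': array([[ 0.435 ,  0.8688,  0.2367,  0.3416],
       [-0.9004,  0.4205,  0.1113, -0.5553],
       [-0.0028, -0.2616,  0.9652,  0.3731],
       [ 0.    ,  0.    ,  0.    ,  1.    ]])}
```

View pics/scene0.png

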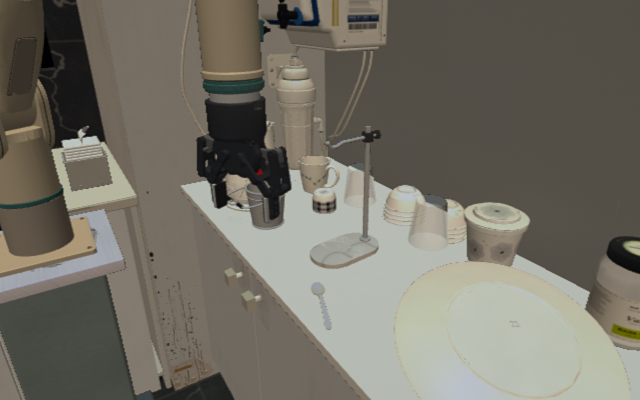

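View pics/top0.png

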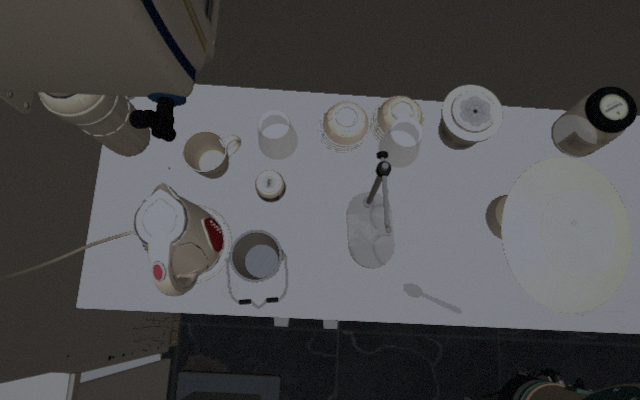

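View pics/wrist0.png

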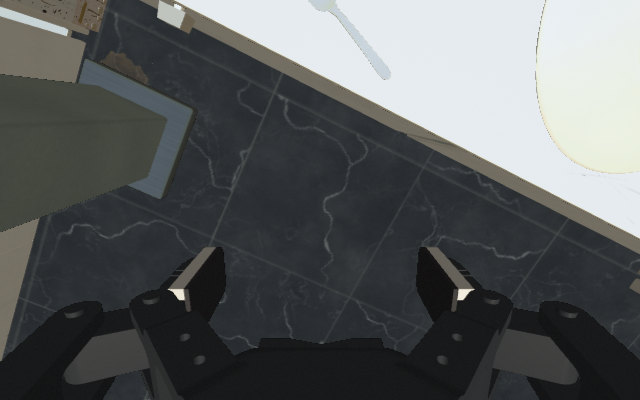

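```bash
python3 - <<'E'
import cv2
t=cv2.imread('pics/top0.png');s=cv2.imread('pics/scene0.png')
cv2.imwrite('pics/tc1.png',cv2.resize(t[220:320,200:330],None,fx=6,fy=6,interpolation=cv2.INTER_CUBIC))
cv2.imwrite('pics/tc2.png',cv2.resize(t[145:275,320:420],None,fx=4.6,fy=4.6,interpolation=cv2.INTER_CUBIC))
cv2.imwrite('pics/sc1.png',cv2.resize(s[120:280,190:400],None,fx=3.7,fy=3.7,interpolation=cv2.INTER_CUBIC))
E
```

```text
(no output)
```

View pics/tc1.png

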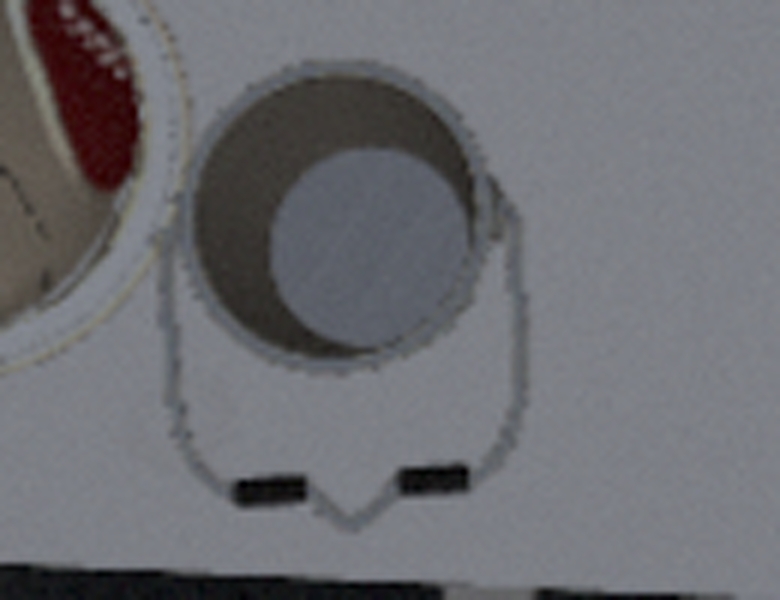

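View pics/tc2.png

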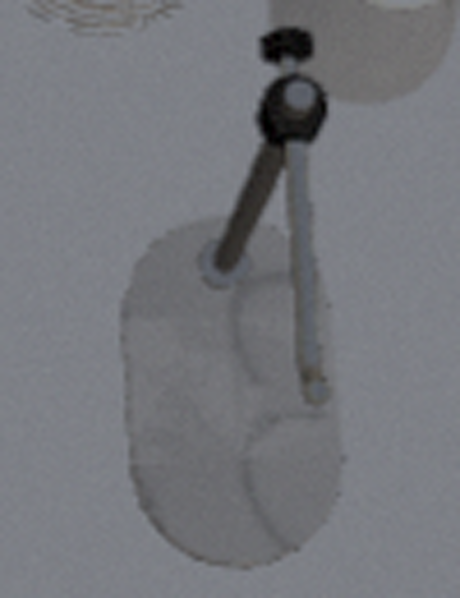

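View pics/sc1.png

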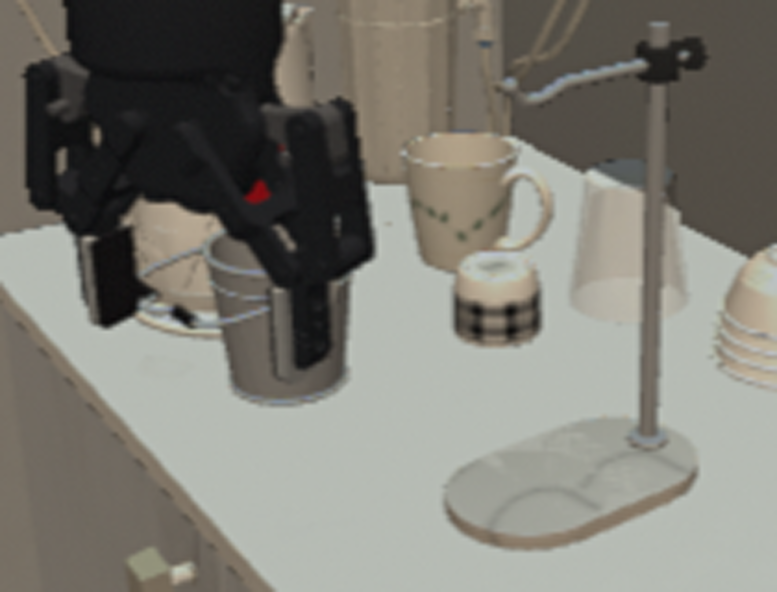

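```bash
python3 - <<'E'
from h import *
f=lambda x,y:(200+x/6-.4,220+y/6-.4); g=lambda x,y:(320+x/4.6-.4,145+y/4.6-.4); s=lambda x,y:(190+x/3.7-.4,120+y/3.7-.4)
print('rim',atz('top',*f(340,215),.102),'bot',atz('top',*f(372,248),.002))
for n,p,z in(('gl',(270,491),.067),('gr',(433,480),.067),('bend',(352,524),.0645),('rivR',(487,210),.09),('rivL',(182,225),.09)): print(n,atz('top',*f(*p),z))
z=.014
for n,p in(('top',(225,217)),('bot',(240,567)),('left',(124,380)),('right',(340,440)),('postfoot',(220,268))): print(n,atz('top',*g(*p),z))
print('post top', atz('top',*g(299,92),.282))
for z in (.24,.255,.27): print('dip',z,atz('top',*g(308,368),z),'ball',atz('top',*g(317,390),z+.007))
# scene-based
for z in (.24,.255,.27): print('sdip',z,atz('scene',*s(530,100),z),'sball',atz('scene',*s(509,88),z+.007))
print('s foot',atz('scene',*s(647,440),.014))
print(proj('scene',[0,0,0]),proj('top',[0,0,0]))
E
```

```text
rim [ 0.4941 -0.1737  0.102 ] bot [ 0.4941 -0.1725  0.002 ]
gl [ 0.4046 -0.1526  0.067 ]
gr [ 0.4108 -0.2069  0.067 ]
bend [ 0.3951 -0.1806  0.0645]
rivR [ 0.4995 -0.221   0.09  ]
rivL [ 0.4896 -0.1196  0.09  ]
top [ 0.6585 -0.4014  0.014 ]
bot [ 0.4893 -0.4124  0.014 ]
left [ 0.5757 -0.355   0.014 ]
right [ 0.5516 -0.4586  0.014 ]
postfoot [ 0.6329 -0.3996  0.014 ]
post top [ 0.6353 -0.4009  0.282 ]
dip 0.24 [ 0.5416 -0.4115  0.24  ] ball [ 0.5322 -0.414   0.247 ]
dip 0.255 [ 0.5387 -0.4094  0.255 ] ball [ 0.5294 -0.4118  0.262 ]
dip 0.27 [ 0.5358 -0.4073  0.27  ] ball [ 0.5266 -0.4097  0.277 ]
sdip 0.24 [ 0.5669 -0.371   0.24  ] sball [ 0.5571 -0.3642  0.247 ]
sdip 0.255 [ 0.5397 -0.4131  0.255 ] sball [ 0.5298 -0.4078  0.262 ]
sdip 0.27 [ 0.5125 -0.4551  0.27  ] sball [ 0.5024 -0.4514  0.277 ]
s foot [ 0.6352 -0.3994  0.014 ]
[ 43.6767 246.2723] [154.819 509.287]
```

Request:
carry_out --deltas '[{"twist":-0.153,"hand":-0.35},{"twist":-0.153,"hand":-0.35},{"twist":-0.153,"hand":-0.35},{"twist":-0.153,"hand":-0.35},{"twist":-0.153,"hand":-0.35},{"twist":-0.153,"hand":-0.35},{"twist":-0.153,"hand":-0.35},{"twist":-0.149,"hand":-0.35},{"hand":-0.35},{"hand":-0.35}]'

```text
invalid input
```

Request:
carry_out --deltas '[{"tx":4,"ty":1.8,"hand":-0.35},{"tx":4,"ty":1.8,"hand":-0.35},{"tx":4,"ty":1.8,"hand":-0.35},{"tx":4,"ty":1.8,"hand":-0.35},{"tx":4,"ty":1.8,"hand":-0.35},{"tx":4,"ty":1.8,"tz":1,"hand":-0.35},{"tx":4,"ty":1.8,"tz":2,"hand":-0.35},{"tx":4,"ty":1.8,"tz":2,"hand":-0.35},{"tx":4.2,"ty":2.2,"tz":2,"hand":-0.35},{"hand":-0.35}]'

```text
invalid input
```

```bash
python3 - <<'E'
from h import *
o=get_obs();print(o)
c=viewer.get_calibration('wrist')
snap('wrist','w1.png');snap('top','t1.png')
print(c['cam_to_world'])
for p in([.4113,-.2075,.067],[.494,-.173,.102],[.405,-.1545,.067],o['tcp_pos']): print(proj('wrist',p,c))
E
```

```text
{'time_s': 0.15, 'joint_pos': array([ 1.0552,  0.6291,  0.0385,  1.5181, -0.027 ,  0.9963, -0.02  ]), 'joint_vel': array([ 0.001 , -0.0037,  0.0005, -0.0025, -0.0003,  0.0013, -0.0014]), 'joint_efforts': array([  0.0019, -56.3799,   1.2278, -19.3651,   0.0111,   0.0074,
         0.    ]), 'tcp_pos': array([ 0.2824, -0.5849,  0.2082]), 'tcp_rot': array([-3.1402,  0.    ,  0.4498]), 'ft_force': array([ 0.5778, -0.2981, -0.5893]), 'ft_torque': array([ 0.036 ,  0.0132, -0.0678]), 'width': 1.0015074754273834}
[[ 0.435   0.8688  0.2367  0.3416]
 [-0.9004  0.4205  0.1113 -0.5553]
 [-0.0028 -0.2616  0.9652  0.3731]
 [ 0.      0.      0.      1.    ]]
[ -55.4726 -184.0942]
[-164.5756 -438.7443]
[-131.0591 -214.0879]
[323.0599 236.1442]
```

View pics/w1.png

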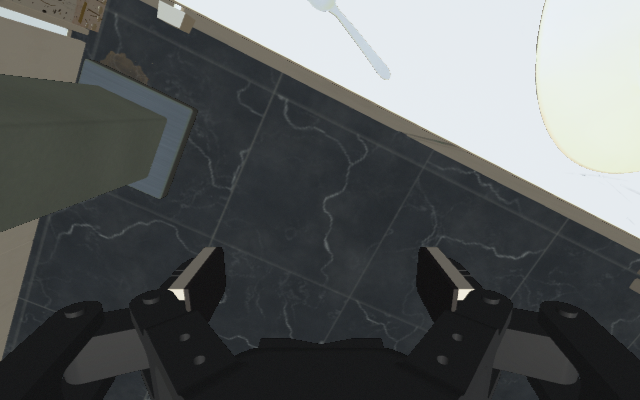

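View pics/t1.png

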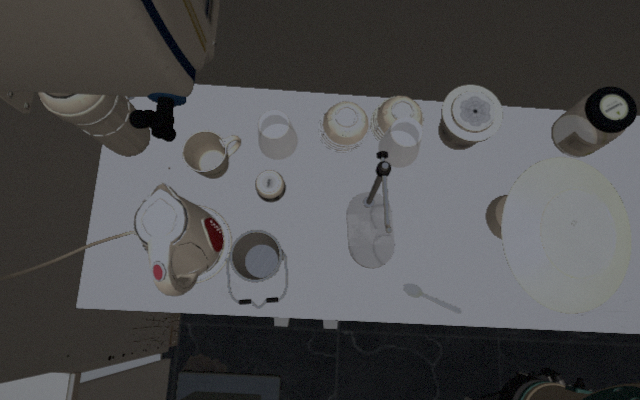

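Request:
carry_out --deltas '[{"tx":0,"ty":0,"tz":0,"twist":-0.153,"hand":-0.35},{"tx":0,"ty":0,"tz":0,"twist":-0.153,"hand":-0.35},{"tx":0,"ty":0,"tz":0,"twist":-0.153,"hand":-0.35},{"tx":0,"ty":0,"tz":0,"twist":-0.153,"hand":-0.35},{"tx":0,"ty":0,"tz":0,"twist":-0.153,"hand":-0.35},{"tx":0,"ty":0,"tz":0,"twist":-0.153,"hand":-0.35},{"tx":0,"ty":0,"tz":0,"twist":-0.153,"hand":-0.35},{"tx":0,"ty":0,"tz":0,"twist":-0.149,"hand":-0.35},{"tx":0,"ty":0,"tz":0,"twist":0,"hand":-0.35},{"tx":0,"ty":0,"tz":0,"twist":0,"hand":-0.35}]'

```text
time_s: 1.5
tcp_pos: [0.2825, -0.5853, 0.2088]
tcp_rot: [-3.141, -0.0, 1.667]
ft_force: [-0.2, -0.3, 0.3]
width: 0.33
```

Request:
carry_out --deltas '[{"tx":4,"ty":1.8,"tz":0,"twist":0,"hand":-0.35},{"tx":4,"ty":1.8,"tz":0,"twist":0,"hand":-0.35},{"tx":4,"ty":1.8,"tz":0,"twist":0,"hand":-0.35},{"tx":4,"ty":1.8,"tz":0,"twist":0,"hand":-0.35},{"tx":4,"ty":1.8,"tz":0,"twist":0,"hand":-0.35},{"tx":4,"ty":1.8,"tz":1,"twist":0,"hand":-0.35},{"tx":4,"ty":1.8,"tz":2,"twist":0,"hand":-0.35},{"tx":4,"ty":1.8,"tz":2,"twist":0,"hand":-0.35},{"tx":4.2,"ty":2.2,"tz":2,"twist":0,"hand":-0.35},{"tx":0,"ty":0,"tz":0,"twist":0,"hand":-0.35}]'

```text
time_s: 2.75
tcp_pos: [0.413, -0.2043, 0.1381]
tcp_rot: [-3.141, -0.003, 1.676]
ft_force: [-0.6, -0.6, -0.5]
width: 0.325
```

```bash
python3 - <<'E'
from h import *
o=get_obs();print(o)
c=viewer.get_calibration('wrist')
snap('wrist','w2.png')
for p in([.4113,-.2075,.067],[.494,-.173,.102],[.405,-.1545,.067],o['tcp_pos']): print(proj('wrist',p,c))
E
```

```text
{'time_s': 2.75, 'joint_pos': array([ 0.61  ,  0.4881, -0.2943,  2.095 ,  0.2427,  0.5921,  0.2507]), 'joint_vel': array([ 0.068 , -0.0168,  0.0476, -0.0305,  0.0168,  0.028 ,  0.037 ]), 'joint_efforts': array([ -1.6905, -40.6983,  -3.0612, -12.0332,  -0.1416,  -0.1945,
        -0.2921]), 'tcp_pos': array([ 0.413 , -0.2043,  0.1381]), 'tcp_rot': array([-3.1408, -0.0025,  1.6759]), 'ft_force': array([-0.5808, -0.6421, -0.518 ]), 'ft_torque': array([-0.0557,  0.0033, -0.0419]), 'width': 0.32506814691880753}
[318.5129 206.8584]
[451.7962 184.0642]
[317.4342 136.2747]
[321.1517 238.18  ]
```

View pics/w2.png

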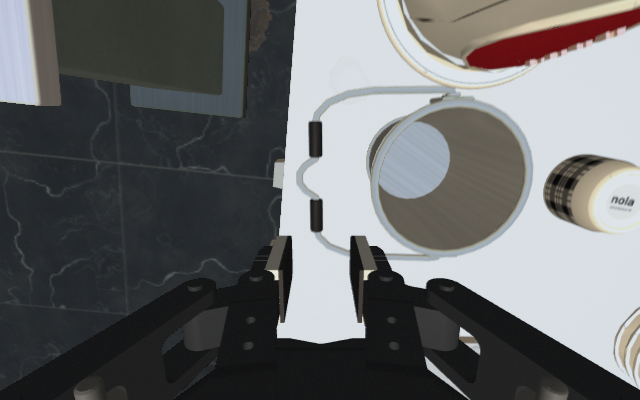

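```bash
python3 - <<'E'
from h import *
o=get_obs();print(o['tcp_pos'],o['tcp_rot'],o['time_s'])
for n,u,v,z in(('gr',316.2,215,.067),('gl',315.5,139,.067),('bend',300,177,.0645),('rim',452,177.5,.102)): print(n,atz('wrist',u,v,z))
E
```

```text
[ 0.4125 -0.2069  0.1386] [-3.1409 -0.0007  1.6727] 2.8
gr [ 0.4097 -0.2171  0.067 ]
gl [ 0.4035 -0.1593  0.067 ]
bend [ 0.3945 -0.189   0.0645]
rim [ 0.4931 -0.1718  0.102 ]
```

```bash
python3 - <<'E'
from h import *
c=viewer.get_calibration('wrist');o=get_obs();print(o['tcp_pos'],o['time_s'])
im=snap('wrist','w3.png')
g=cv2.cvtColor(im,cv2.COLOR_RGB2GRAY)
m=(g<60).astype(np.uint8);m[:, :300]=0;m[:,335:]=0;m[238:]=0;m[:100]=0
n,l,s,ce=cv2.connectedComponentsWithStats(m)
for i in range(1,n):
    if s[i,4]>50: print(s[i],ce[i],[atz('wrist',*ce[i],z)[:2] for z in(.067,.08)])
cv2.imwrite('pics/w3c.png',cv2.resize(im[70:270,270:550,::-1],None,fx=2.8,fy=2.8,interpolation=cv2.INTER_CUBIC))
E
```

```text
[ 0.4125 -0.2069  0.1386] 2.8
[310 117  13  36 434] [316.2396 134.371 ] [array([ 0.4036, -0.1577]), array([ 0.4037, -0.1569])]
[312 195  12  33 368] [317.4185 211.2609] [array([ 0.4101, -0.2159]), array([ 0.4098, -0.2118])]
```

View pics/w3c.png

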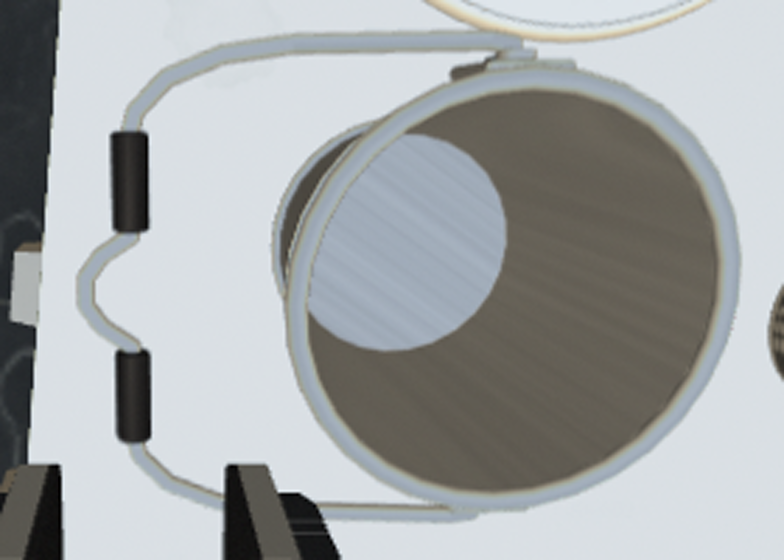

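Request:
carry_out --deltas '[{"tx":-0.1,"ty":-0.1,"tz":0.7,"twist":0,"hand":-0.35},{"tx":-0.1,"ty":-0.1,"tz":0.7,"twist":0,"hand":-0.35},{"tx":-0.1,"ty":0,"tz":0.7,"twist":0,"hand":-0.35},{"tx":-0.1,"ty":0,"tz":0.7,"twist":0,"hand":-0.35},{"tx":0,"ty":0,"tz":0.7,"twist":0,"hand":-0.35},{"tx":0,"ty":0,"tz":0.7,"twist":0,"hand":-0.35},{"tx":0,"ty":0,"tz":0.7,"twist":0,"hand":-0.35},{"tx":0,"ty":0,"tz":0,"twist":0,"hand":-0.35},{"tx":0,"ty":0,"tz":0,"twist":0,"hand":-0.35},{"tx":0,"ty":0,"tz":0,"twist":0,"hand":-0.35}]'

```text
time_s: 4.1
tcp_pos: [0.4107, -0.213, 0.0901]
tcp_rot: [3.141, 0.0, 1.67]
ft_force: [0.3, -0.5, -0.3]
width: 0.327
```

```bash
python3 - <<'E'
from h import *
o=get_obs();print(o['tcp_pos'],o['tcp_rot'],o['time_s'],o['ft_force'],o['width'])
im=snap('wrist','w4.png'); snap('scene','s4.png')
cv2.imwrite('pics/w4c.png',cv2.resize(im[100:330,200:480,::-1],None,fx=2.5,fy=2.5,interpolation=cv2.INTER_CUBIC))
E
```

```text
[ 0.4107 -0.213   0.0901] [3.1411 0.0003 1.6699] 4.1 [ 0.3351 -0.5211 -0.2732] 0.32711733264472614
```

View pics/w4c.png

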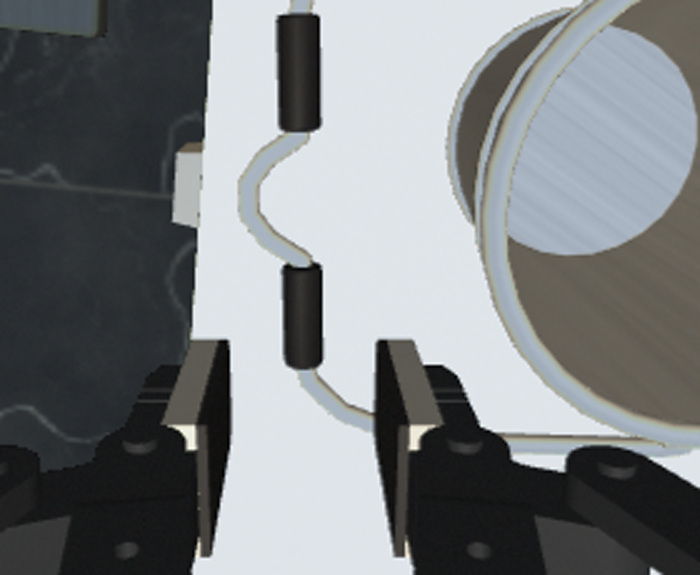

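View pics/s4.png

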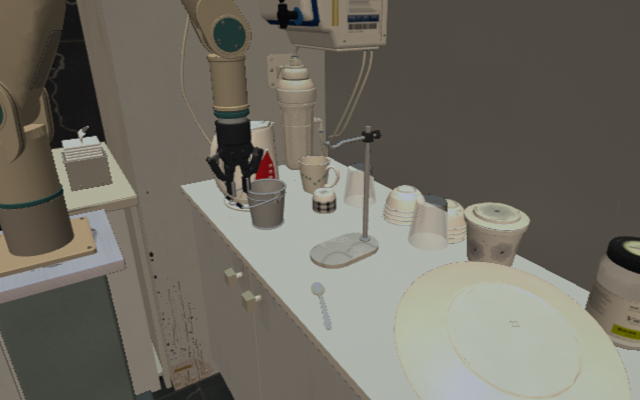

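```bash
python3 - <<'E'
from h import *
for z in(.06,.067,.074,.08): print(z,atz('wrist',320.8,226,z),atz('wrist',319.6,128.8,z))
o=get_obs();p=o['tcp_pos'];print(p)
for dz in(0,.019): print(proj('wrist',p+[0,0.011,dz]),proj('wrist',p+[0,-0.011,dz]))
E
```

```text
0.06 [ 0.4108 -0.2169  0.06  ] [ 0.404  -0.1558  0.06  ]
0.067 [ 0.4105 -0.2143  0.067 ] [ 0.404  -0.1555  0.067 ]
0.074 [ 0.4103 -0.2118  0.074 ] [ 0.404  -0.1552  0.074 ]
0.08 [ 0.4101 -0.2096  0.08  ] [ 0.404  -0.1549  0.08  ]
[ 0.4106 -0.213   0.0901]
[323.1941 219.2881] [319.2257 256.3459]
[323.4767 231.9364] [319.0467 272.7645]
```

Request:
carry_out --deltas '[{"tx":0,"ty":0,"tz":0,"twist":0,"hand":-0.48},{"tx":0,"ty":0,"tz":0.5,"twist":0,"hand":-0.48},{"tx":0,"ty":0,"tz":0.5,"twist":0,"hand":-0.48},{"tx":0,"ty":0,"tz":0.5,"twist":0,"hand":-0.48},{"tx":0,"ty":0,"tz":0.5,"twist":0,"hand":-0.48},{"tx":0,"ty":0,"tz":0.5,"twist":0,"hand":-0.48},{"tx":0,"ty":0,"tz":0.5,"twist":0,"hand":-0.48},{"tx":0,"ty":0,"tz":0.5,"twist":0,"hand":-0.48},{"tx":0,"ty":0,"tz":0,"twist":0,"hand":-0.48},{"tx":0,"ty":0,"tz":0,"twist":0,"hand":-0.48}]'

```text
time_s: 5.45
tcp_pos: [0.4106, -0.2129, 0.055]
tcp_rot: [3.141, 0.0, 1.67]
ft_force: [-0.0, 0.4, 0.2]
width: 0.265
```

```bash
python3 - <<'E'
from h import *
o=get_obs();print(o['tcp_pos'],o['tcp_rot'],o['time_s'],o['ft_force'],o['width'])
im=snap('wrist','w5.png'); t=snap('scene','s5.png')
cv2.imwrite('pics/w5c.png',cv2.resize(im[100:330,200:480,::-1],None,fx=2.5,fy=2.5,interpolation=cv2.INTER_CUBIC))
cv2.imwrite('pics/s5c.png',cv2.resize(t[130:250,190:310,::-1],None,fx=4.8,fy=4.8,interpolation=cv2.INTER_CUBIC))
E
```

```text
[ 0.4106 -0.2129  0.055 ] [3.1414 0.0001 1.6698] 5.45 [-0.021   0.4415  0.2214] 0.2649678145612726
```

View pics/w5c.png

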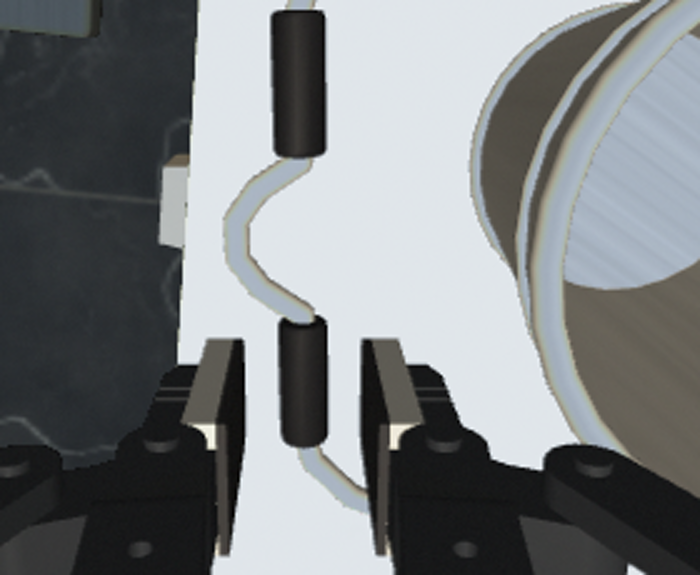

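View pics/s5c.png

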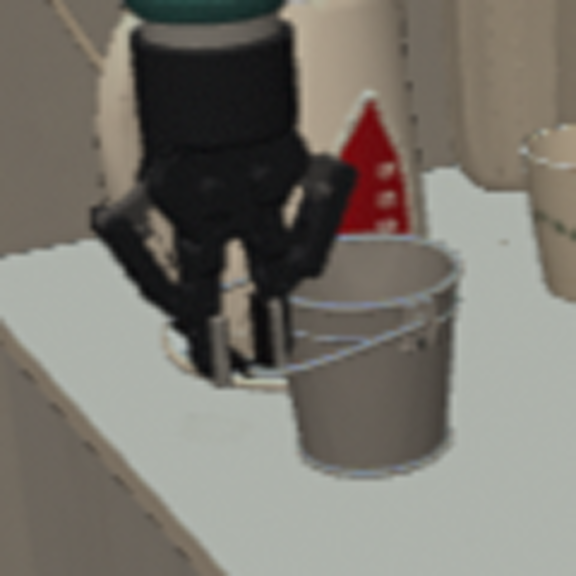

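```bash
python3 - <<'E'
from h import *
for z in(.06,.067,.074,.08): print(z,atz('wrist',321,252.8,z),atz('wrist',319.6,133.6,z))
p=get_obs()['tcp_pos']
for dz in(0,.012): print(proj('wrist',p+[0,0.011,dz]),proj('wrist',p+[0,-0.011,dz]))
E
```

```text
0.06 [ 0.4111 -0.2194  0.06  ] [ 0.4042 -0.1564  0.06  ]
0.067 [ 0.4108 -0.2162  0.067 ] [ 0.4041 -0.1559  0.067 ]
0.074 [ 0.4105 -0.213   0.074 ] [ 0.4041 -0.1555  0.074 ]
0.08 [ 0.4102 -0.2103  0.08  ] [ 0.4041 -0.1551  0.08  ]
[323.233  219.3043] [319.2627 256.3618]
[323.4045 226.9587] [319.1545 266.313 ]
```

Request:
carry_out --deltas '[{"tx":0.3,"ty":0,"tz":0,"twist":0,"hand":-0.6},{"tx":0,"ty":0,"tz":0,"twist":0,"hand":-0.6},{"tx":0,"ty":0,"tz":0.2,"twist":0,"hand":-0.6},{"tx":0,"ty":0,"tz":0.2,"twist":0,"hand":-0.6},{"tx":0,"ty":0,"tz":0.2,"twist":0,"hand":-0.6},{"tx":0,"ty":0,"tz":0.2,"twist":0,"hand":-0.6},{"tx":0,"ty":0,"tz":0,"twist":0,"hand":-0.6},{"tx":0,"ty":0,"tz":0,"twist":0,"hand":-0.6},{"tx":0,"ty":0,"tz":0,"twist":0,"hand":-0.6},{"tx":0,"ty":0,"tz":0,"twist":0,"hand":-0.6}]'

```text
time_s: 6.8
tcp_pos: [0.4102, -0.2099, 0.047]
tcp_rot: [3.141, 0.0, 1.67]
ft_force: [0.3, 1.0, 0.7]
width: 0.199
```

```bash
python3 - <<'E'
from h import *
o=get_obs();print(o['tcp_pos'],o['tcp_rot'],o['time_s'],o['ft_force'],o['width'])
im=snap('wrist','w6.png'); t=snap('scene','s6.png')
cv2.imwrite('pics/w6c.png',cv2.resize(im[100:330,200:480,::-1],None,fx=2.5,fy=2.5,interpolation=cv2.INTER_CUBIC))
cv2.imwrite('pics/s6c.png',cv2.resize(t[130:250,190:310,::-1],None,fx=4.8,fy=4.8,interpolation=cv2.INTER_CUBIC))
E
```

```text
[ 0.4102 -0.2099  0.047 ] [3.1415 0.     1.6697] 6.8 [0.2683 1.0048 0.7124] 0.199228673310726
```

View pics/w6c.png

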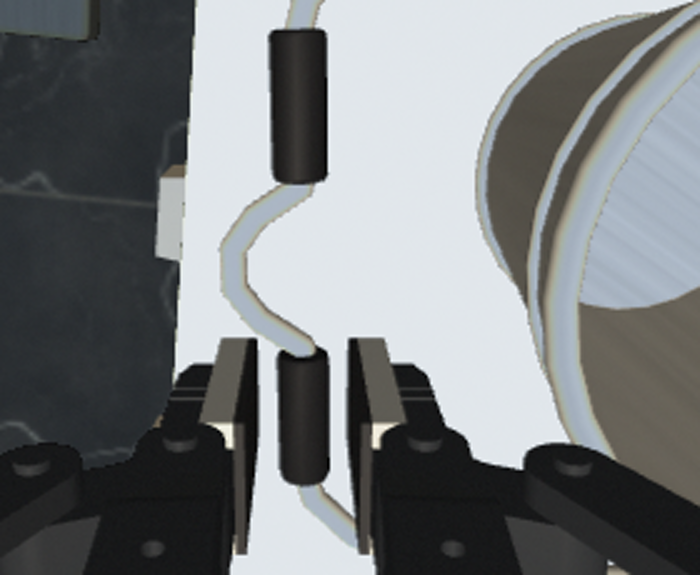

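View pics/s6c.png

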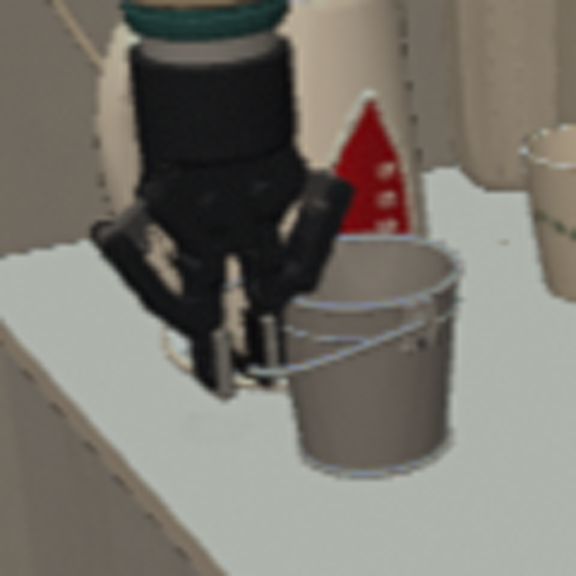

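```bash
python3 - <<'E'
from h import *
im=cv2.imread('pics/s0.png') if 0 else cv2.imread('pics/s4.png')
c=np.array([.494,-.1725]);ya=.1
R=np.array([[np.cos(ya),-np.sin(ya)],[np.sin(ya),np.cos(ya)]])
big=cv2.resize(im[130:250,190:310],None,fx=6,fy=6,interpolation=cv2.INTER_CUBIC)
big2=big.copy()
for ph,col in((-15,(0,0,255)),(-7,(0,255,0))):
    a=np.radians(ph)
    for y in(-.0585,.0585):
        pts=[]
        for r in np.linspace(0,.065,8):
            xy=c+R@[-r*np.cos(a),y]; q=proj('scene',[*xy,.09+r*np.sin(a)]); pts.append(((q-[190,130]+.5)*6))
        cv2.polylines(big2,[np.int32(pts)],False,col,1)
for z,r in((.102,.05),(0,.039)):
    pts=[(proj('scene',[*(c+r*np.array([np.cos(t),np.sin(t)])),z])-[190,130]+.5)*6 for t in np.linspace(0,6.3,60)]
    cv2.polylines(big2,[np.int32(pts)],False,(255,0,0),1)
cv2.imwrite('pics/ov.png',np.hstack([big[150:,250:700],big2[150:,250:700]])[:600,:])
E
```

```text
(no output)
```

View pics/ov.png

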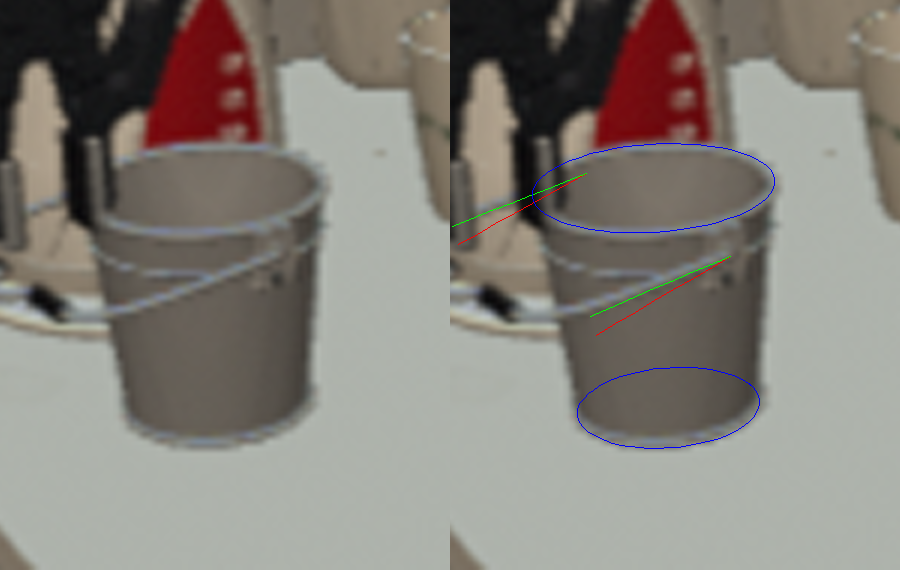

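Request:
carry_out --deltas '[{"tx":0,"ty":0,"tz":-0.4,"twist":0,"hand":-0.6},{"tx":0,"ty":0,"tz":-0.4,"twist":0,"hand":-0.6},{"tx":0,"ty":0,"tz":-0.4,"twist":0,"hand":-0.6},{"tx":0,"ty":0,"tz":0,"twist":0,"hand":-0.6},{"tx":0,"ty":0,"tz":0,"twist":0,"hand":-0.6},{"tx":0,"ty":0,"tz":0,"twist":0,"hand":-1},{"tx":0,"ty":0,"tz":0,"twist":0,"hand":-1},{"tx":0,"ty":0,"tz":0,"twist":0,"hand":-1},{"tx":0,"ty":0,"tz":0,"twist":0,"hand":-1},{"tx":0,"ty":0,"tz":0,"twist":0,"hand":-1}]'

```text
time_s: 8.15
tcp_pos: [0.4102, -0.2098, 0.0589]
tcp_rot: [3.142, -0.0, 1.67]
ft_force: [0.4, 0.2, 0.0]
width: 0.069
```

```bash
python3 - <<'E'
from h import *
o=get_obs();print(o['tcp_pos'],o['tcp_rot'],o['time_s'],o['ft_force'],o['width'])
im=snap('wrist','w7.png'); t=snap('scene','s7.png')
a=cv2.resize(im[100:330,200:480,::-1],(440,361));b=cv2.resize(t[160:245,190:290,::-1],(425,361),interpolation=cv2.INTER_CUBIC)
cv2.imwrite('pics/c7.png',np.hstack([a,b])[:,:800])
E
```

```text
[ 0.4102 -0.2098  0.0589] [ 3.1415 -0.0001  1.67  ] 8.15 [0.3757 0.1536 0.0093] 0.06947983637623524
```

View pics/c7.png

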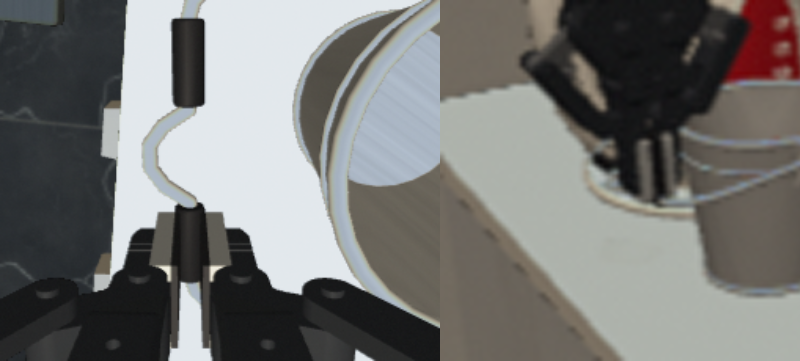

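Request:
carry_out --deltas '[{"tx":0,"ty":0,"tz":-1.2,"twist":0,"hand":-1},{"tx":0,"ty":0.17,"tz":-1.2,"twist":0,"hand":-1},{"tx":0,"ty":0.34,"tz":-1.18,"twist":0,"hand":-1},{"tx":0,"ty":0.5,"tz":-1.12,"twist":0,"hand":-1},{"tx":0,"ty":0.65,"tz":-1.04,"twist":0,"hand":-1},{"tx":0,"ty":0.79,"tz":-0.94,"twist":0,"hand":-1},{"tx":0,"ty":0.91,"tz":-0.82,"twist":0,"hand":-1},{"tx":0,"ty":1.02,"tz":-0.69,"twist":0,"hand":-1},{"tx":0,"ty":0,"tz":0,"twist":0,"hand":-1},{"tx":0,"ty":0,"tz":0,"twist":0,"hand":-1}]'

```text
time_s: 9.5
tcp_pos: [0.4531, -0.2056, 0.1406]
tcp_rot: [-3.14, -0.0, 1.67]
ft_force: [-1.7, -0.2, 0.8]
width: 0.069
```

```bash
python3 - <<'E'
from h import *
o=get_obs();print(o['tcp_pos'],o['tcp_rot'],o['time_s'],o['ft_force'],o['width'])
im=snap('wrist','w8.png'); t=snap('scene','s8.png')
a=cv2.resize(im[0:400,100:600,::-1],(425,340));b=cv2.resize(t[140:240,190:300,::-1],(374,340),interpolation=cv2.INTER_CUBIC)
cv2.imwrite('pics/c8.png',np.hstack([a,b])[:,:800])
E
```

```text
[ 0.4531 -0.2056  0.1406] [-3.1405 -0.0002  1.6696] 9.5 [-1.6806 -0.2373  0.7877] 0.06921236599021487
```

View pics/c8.png

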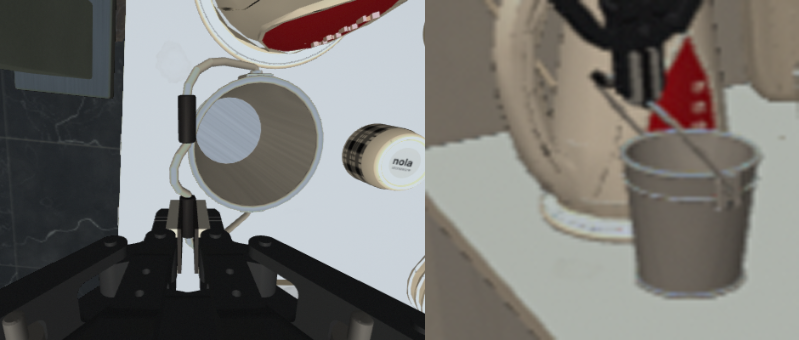

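Request:
carry_out --deltas '[{"tx":0,"ty":0,"tz":-0.4,"twist":0,"hand":-1},{"tx":0,"ty":0.5,"tz":-0.35,"twist":0,"hand":-1},{"tx":0,"ty":0.6,"tz":-0.3,"twist":0,"hand":-1},{"tx":0,"ty":0.6,"tz":-0.2,"twist":0,"hand":-1},{"tx":0,"ty":0.6,"tz":-0.15,"twist":0,"hand":-1},{"tx":0,"ty":0.6,"tz":-0.12,"twist":0,"hand":-1},{"tx":0,"ty":0.6,"tz":-0.1,"twist":0,"hand":-1},{"tx":0,"ty":0.6,"tz":0,"twist":0,"hand":-1},{"tx":0,"ty":0,"tz":0,"twist":0,"hand":-1},{"tx":0,"ty":0,"tz":0,"twist":0,"hand":-1}]'

```text
time_s: 10.85
tcp_pos: [0.4942, -0.2015, 0.1569]
tcp_rot: [-3.141, -0.0, 1.67]
ft_force: [0.5, 0.5, -0.9]
width: 0.066
```

```bash
cat > look.py <<'E'
from h import *
import sys
k=sys.argv[1]
o=get_obs();print(o['tcp_pos'],o['tcp_rot'],o['time_s'],o['ft_force'],o['ft_torque'],o['width'])
im=snap('wrist','w%s.png'%k); t=snap('scene','s%s.png'%k)
x0,x1,y0,y1=map(int,sys.argv[2:6])
a=cv2.resize(im[0:400,100:600,::-1],(425,340));b=cv2.resize(t[y0:y1,x0:x1,::-1],(374,int(374*(y1-y0)/(x1-x0))),interpolation=cv2.INTER_CUBIC)
H=max(340,b.shape[0]); c=np.zeros((H,799,3),np.uint8); c[:340,:425]=a; c[:b.shape[0],425:]=b
cv2.imwrite('pics/c%s.png'%k,c)
E
python3 look.py 9 190 300 120 240
```

```text
[ 0.4942 -0.2015  0.1569] [-3.141  -0.0002  1.6696] 10.85 [ 0.4953  0.4592 -0.8797] [-0.0735  0.0372  0.0027] 0.06623811610153624
```

View pics/c9.png

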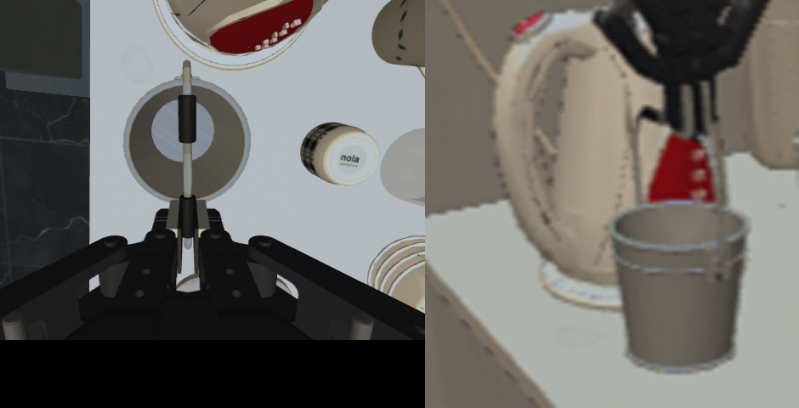

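Request:
carry_out --deltas '[{"tx":0,"ty":0,"tz":-0.2,"twist":0,"hand":-1},{"tx":0,"ty":0,"tz":-0.3,"twist":0,"hand":-1},{"tx":0,"ty":0,"tz":-0.5,"twist":0,"hand":-1},{"tx":0,"ty":0,"tz":-0.8,"twist":0,"hand":-1},{"tx":0,"ty":0,"tz":-1,"twist":0,"hand":-1},{"tx":0,"ty":0,"tz":-1,"twist":0,"hand":-1},{"tx":0,"ty":0,"tz":-0.8,"twist":0,"hand":-1},{"tx":0,"ty":0,"tz":-0.4,"twist":0,"hand":-1},{"tx":0,"ty":0,"tz":0,"twist":0,"hand":-1},{"tx":0,"ty":0,"tz":0,"twist":0,"hand":-1}]'

```text
time_s: 12.2
tcp_pos: [0.4942, -0.2015, 0.2067]
tcp_rot: [-3.141, -0.0, 1.67]
ft_force: [0.1, 0.1, -1.9]
width: 0.072
```

```bash
python3 look.py 10 190 300 120 240
```

```text
[ 0.4942 -0.2015  0.2067] [-3.1409 -0.0003  1.6697] 12.2 [ 0.0703  0.0768 -1.9443] [-0.0906  0.0342 -0.0163] 0.07150273077310995
```

View pics/c10.png

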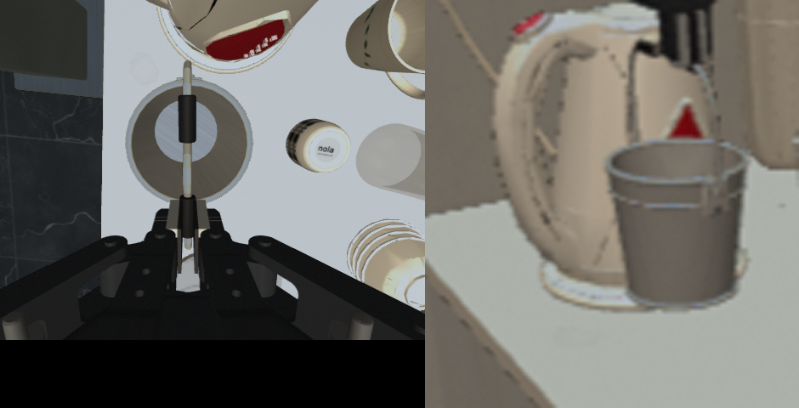

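Request:
carry_out --deltas '[{"tx":-0.4,"ty":-0.3,"tz":-0.3,"twist":0,"hand":-1},{"tx":-0.8,"ty":-0.5,"tz":-0.6,"twist":0,"hand":-1},{"tx":-1.2,"ty":-0.6,"tz":-0.8,"twist":0,"hand":-1},{"tx":-1.6,"ty":-0.7,"tz":-0.8,"twist":0,"hand":-1},{"tx":-1.8,"ty":-0.7,"tz":-0.8,"twist":0,"hand":-1},{"tx":-1.8,"ty":-0.7,"tz":-0.8,"twist":0,"hand":-1},{"tx":-1.8,"ty":-0.6,"tz":-0.8,"twist":0,"hand":-1},{"tx":-1.8,"ty":-0.6,"tz":-0.7,"twist":0,"hand":-1},{"tx":-1.8,"ty":-0.5,"tz":-0.5,"twist":0,"hand":-1},{"tx":-1.8,"ty":-0.3,"tz":-0.2,"twist":0,"hand":-1}]'

```text
time_s: 13.55
tcp_pos: [0.4542, -0.3557, 0.2704]
tcp_rot: [3.141, 0.0, 1.669]
ft_force: [-0.2, -0.6, -2.6]
width: 0.071
```

Request:
carry_out --deltas '[{"tx":-1.8,"ty":0,"tz":0,"twist":0,"hand":-1},{"tx":-1.8,"ty":0,"tz":0,"twist":0,"hand":-1},{"tx":-1.6,"ty":0,"tz":0,"twist":0,"hand":-1},{"tx":-1.4,"ty":0,"tz":0,"twist":0,"hand":-1},{"tx":-1.1,"ty":0,"tz":0,"twist":0,"hand":-1},{"tx":-0.8,"ty":0,"tz":0,"twist":0,"hand":-1},{"tx":-0.5,"ty":0,"tz":0,"twist":0,"hand":-1},{"tx":0,"ty":0,"tz":0,"twist":0,"hand":-1},{"tx":0,"ty":0,"tz":0,"twist":0,"hand":-1},{"tx":0,"ty":0,"tz":0,"twist":0,"hand":-1}]'

```text
time_s: 14.8
tcp_pos: [0.4634, -0.4434, 0.2702]
tcp_rot: [3.141, -0.0, 1.67]
ft_force: [-0.4, -0.6, -2.3]
width: 0.07
```

```bash
python3 look.py 11 260 400 110 270; python3 - <<'E'
from h import *
snap('top','t11.png')
E
```

```text
[ 0.4634 -0.4434  0.2702] [ 3.1415 -0.0001  1.6703] 14.8 [-0.3626 -0.6156 -2.2861] [-0.1058 -0.025   0.0118] 0.07031432561831254
```

View pics/c11.png

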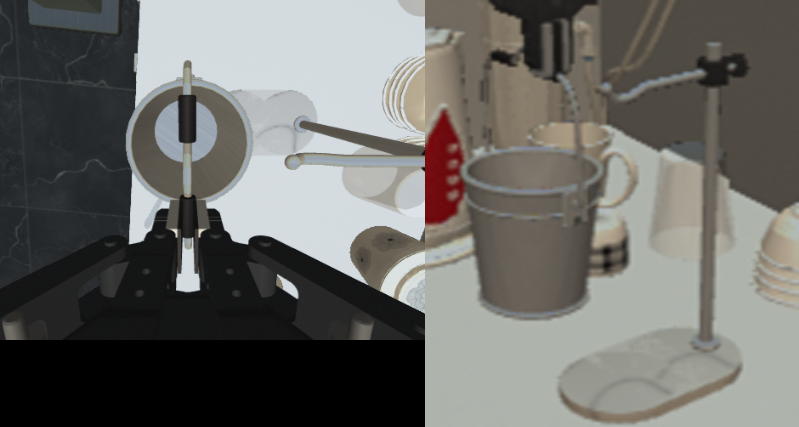

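View pics/w11.png

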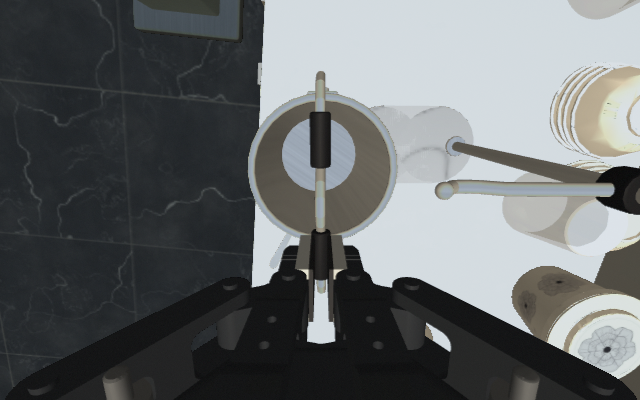

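```bash
python3 - <<'E'
from h import *
print('grL',atz('wrist',320.3,139.5,.296),'bend',atz('wrist',320.3,198,.303),'sleeveR?',atz('wrist',320,255,.291))
for z in(.25,.262,.277): print(z,'ball',atz('wrist',444,190,z),'rod@540',atz('wrist',540,188.5,z),atz('wrist',600,189,z))
p=get_obs()['tcp_pos']
tx=np.array([np.cos(1.67),np.sin(1.67),0])
for s,z in((.054,.291),(.027,.303),(0,.291)): print(proj('wrist',np.array([p[0],p[1],z])+tx*s))
E
```

```text
grL [ 0.4574 -0.3881  0.296 ] bend [ 0.4598 -0.4121  0.303 ] sleeveR? [ 0.4628 -0.444   0.291 ]
0.25 ball [ 0.5337 -0.414   0.25  ] rod@540 [ 0.5901 -0.4074  0.25  ] [ 0.6256 -0.4042  0.25  ]
0.262 ball [ 0.5287 -0.4116  0.262 ] rod@540 [ 0.5815 -0.4055  0.262 ] [ 0.6146 -0.4024  0.262 ]
0.277 ball [ 0.5225 -0.4086  0.277 ] rod@540 [ 0.5706 -0.403   0.277 ] [ 0.6009 -0.4002  0.277 ]
[321.3712 142.651 ]
[321.3532 208.6146]
[321.2732 254.3815]
```

```bash
python3 - <<'E'
from h import *
for z in(.288,.291,.294): 
  a,b,c=[atz('wrist',320.3,r,z) for r in(167.5,230,112)]; print(z,a,b,c,(a+b)/2, np.linalg.norm(a-b),np.linalg.norm(a-c))
im=cv2.imread('pics/w11.png'); cv2.imwrite('pics/w11c.png',cv2.resize(im[90:300,270:480],None,fx=2.8,fy=2.8,interpolation=cv2.INTER_CUBIC))
E
```

```text
0.288 [ 0.4587 -0.4015  0.288 ] [ 0.4618 -0.4322  0.288 ] [ 0.4563 -0.3768  0.288 ] [ 0.4603 -0.4169  0.288 ] 0.030801188729381153 0.02482252539173365
0.291 [ 0.4587 -0.401   0.291 ] [ 0.4617 -0.431   0.291 ] [ 0.4563 -0.3768  0.291 ] [ 0.4602 -0.416   0.291 ] 0.030172768633244442 0.02431608474978047
0.294 [ 0.4587 -0.4005  0.294 ] [ 0.4616 -0.4299  0.294 ] [ 0.4563 -0.3768  0.294 ] [ 0.4601 -0.4152  0.294 ] 0.029544348537107728 0.023809644107827283
```

View pics/w11c.png

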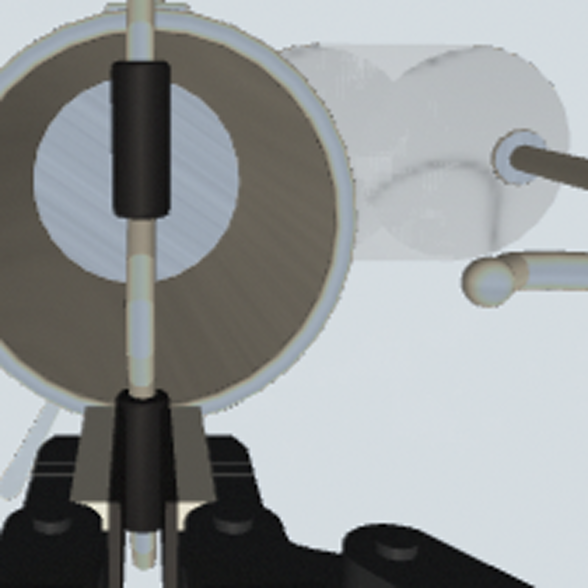

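Request:
carry_out --deltas '[{"tx":0,"ty":0.3,"tz":0,"twist":0,"hand":-1},{"tx":-0.1,"ty":0.7,"tz":0,"twist":0,"hand":-1},{"tx":-0.1,"ty":1.0,"tz":0,"twist":0,"hand":-1},{"tx":-0.1,"ty":1.2,"tz":0,"twist":0,"hand":-1},{"tx":0,"ty":1.3,"tz":0,"twist":0,"hand":-1},{"tx":0,"ty":1.3,"tz":0,"twist":0,"hand":-1},{"tx":0,"ty":1.2,"tz":0,"twist":0,"hand":-1},{"tx":0,"ty":0.8,"tz":0,"twist":0,"hand":-1},{"tx":0,"ty":0.5,"tz":0,"twist":0,"hand":-1},{"tx":0,"ty":0.2,"tz":0,"twist":0,"hand":-1}]'

```text
time_s: 16.2
tcp_pos: [0.5483, -0.4384, 0.27]
tcp_rot: [-3.141, -0.0, 1.67]
ft_force: [0.5, 0.4, -2.3]
width: 0.069
```

```bash
python3 look.py 12 260 400 110 270; python3 - <<'E'
from h import *
im=cv2.imread('pics/w12.png'); cv2.imwrite('pics/w12c.png',cv2.resize(im[90:300,220:430],None,fx=2.8,fy=2.8,interpolation=cv2.INTER_CUBIC))
E
```

```text
[ 0.5483 -0.4384  0.27  ] [-3.1414 -0.0001  1.6697] 16.2 [ 0.5491  0.4031 -2.2643] [-0.0378  0.0225  0.008 ] 0.06943112240189031
```

View pics/c12.png

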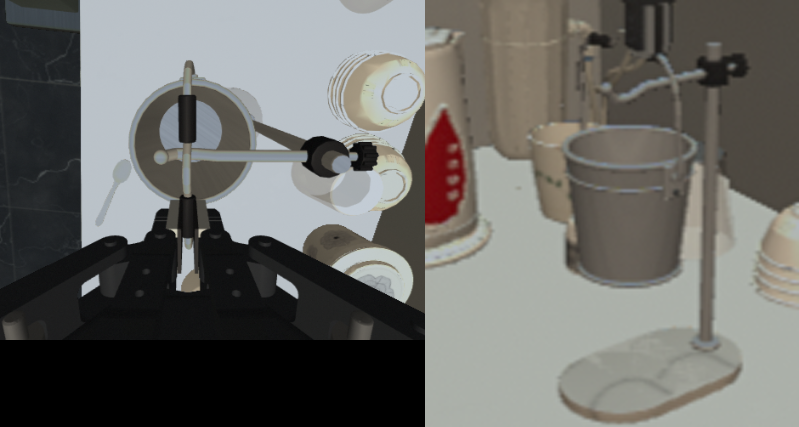

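View pics/w12c.png

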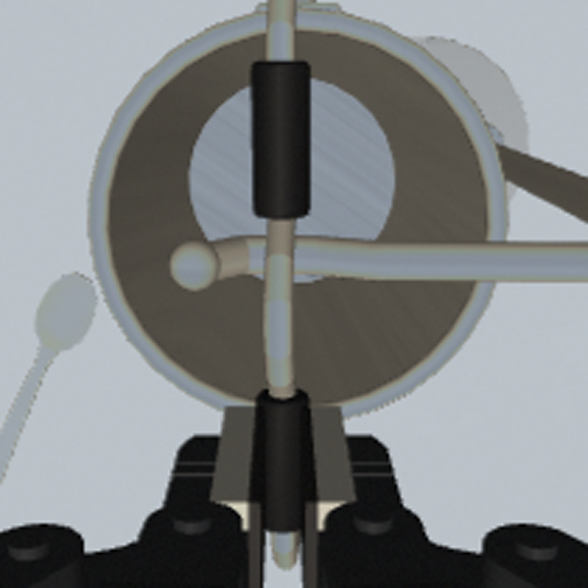

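```bash
python3 - <<'E'
from h import *
f=lambda x,y:(220+x/2.8-.3,90+y/2.8-.3)
print('ball',atz('wrist',*f(195,265),.262),'dip rod',atz('wrist',*f(280,258),.251),'rod400',atz('wrist',*f(480,262),.258))
for z in(.288,.291,.294):
  a,b=[atz('wrist',*f(281,r),z) for r in(217,392)]; print(z,(a+b)/2,np.linalg.norm(a-b))
E
```

```text
ball [ 0.5277 -0.4118  0.262 ] dip rod [ 0.5445 -0.4111  0.251 ] rod400 [ 0.5846 -0.4064  0.258 ]
0.288 [ 0.5448 -0.4116  0.288 ] 0.030762752416106116
0.291 [ 0.5448 -0.4107  0.291 ] 0.030134649145058173
0.294 [ 0.5447 -0.4099  0.294 ] 0.02950654587401024
```

Request:
carry_out --deltas '[{"tx":0,"ty":0,"tz":0.2,"twist":0,"hand":-1},{"tx":0,"ty":0,"tz":0.4,"twist":0,"hand":-1},{"tx":0,"ty":0,"tz":0.6,"twist":0,"hand":-1},{"tx":0,"ty":0,"tz":0.6,"twist":0,"hand":-1},{"tx":0,"ty":0,"tz":0.6,"twist":0,"hand":-1},{"tx":0,"ty":0,"tz":0.5,"twist":0,"hand":-1},{"tx":0,"ty":0,"tz":0.3,"twist":0,"hand":-1},{"tx":0,"ty":0,"tz":0.2,"twist":0,"hand":-1},{"tx":0,"ty":0,"tz":0,"twist":0,"hand":-1},{"tx":0,"ty":0,"tz":0,"twist":0,"hand":-1}]'

```text
time_s: 17.55
tcp_pos: [0.5484, -0.4384, 0.2362]
tcp_rot: [3.141, 0.0, 1.67]
ft_force: [1.1, -0.3, -2.8]
width: 0.07
```

```bash
python3 look.py 13 290 400 110 220; python3 - <<'E'
from h import *
im=cv2.imread('pics/w13.png'); cv2.imwrite('pics/w13c.png',cv2.resize(im[90:300,220:430],None,fx=2.8,fy=2.8,interpolation=cv2.INTER_CUBIC))
E
```

```text
[ 0.5484 -0.4384  0.2362] [3.1412 0.0002 1.6698] 17.55 [ 1.1394 -0.2682 -2.7562] [-0.0525 -0.0387 -0.0323] 0.07037569795241128
```

View pics/c13.png

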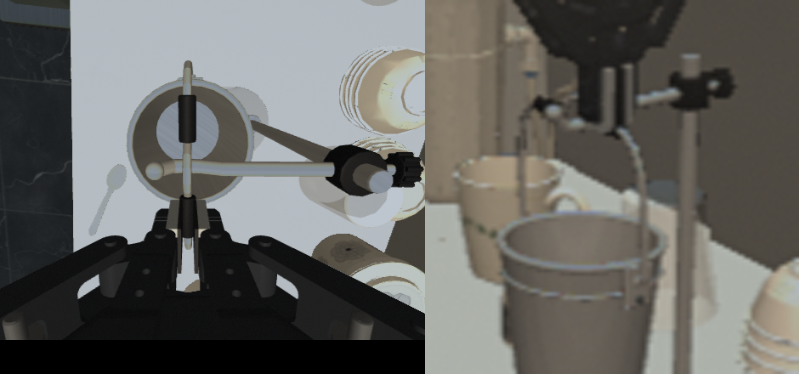

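View pics/w13c.png

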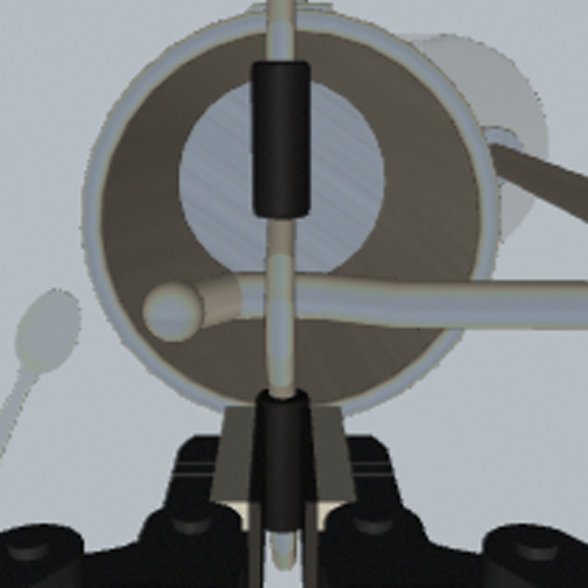

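Request:
carry_out --deltas '[{"tx":0,"ty":0,"tz":0.1,"twist":0,"hand":-1},{"tx":0,"ty":0,"tz":0.1,"twist":0,"hand":-1},{"tx":0,"ty":0,"tz":0.1,"twist":0,"hand":-1},{"tx":0,"ty":0,"tz":0.1,"twist":0,"hand":-1},{"tx":0,"ty":0,"tz":0.1,"twist":0,"hand":-1},{"tx":0,"ty":0,"tz":0.1,"twist":0,"hand":-1},{"tx":0,"ty":0,"tz":0,"twist":0,"hand":-1},{"tx":0,"ty":0,"tz":0,"twist":0,"hand":-1},{"tx":0,"ty":0,"tz":0,"twist":0,"hand":-1},{"tx":0,"ty":0,"tz":0,"twist":0,"hand":-1}]'

```text
time_s: 18.9
tcp_pos: [0.5482, -0.4384, 0.2301]
tcp_rot: [3.142, 0.0, 1.67]
ft_force: [0.7, -0.1, -2.9]
width: 0.067
```

```bash
python3 - <<'E'
from h import *
for i in range(6):
    o=get_obs(); print(o['ft_force'],o['ft_torque'],o['tcp_pos'][2]); viewer.get_image('top')
E
```

```text
[ 0.6997 -0.1267 -2.8603] [-0.0929  0.0085  0.0003] 0.2300640338798826
[-0.1822 -0.2681 -2.1224] [-0.0483 -0.0531  0.0221] 0.23007240353674255
[ 0.2722  0.4436 -2.0538] [-0.0312  0.0104 -0.041 ] 0.23006111582671063
[-0.3219  0.5759 -2.3532] [-0.0612 -0.0398 -0.0168] 0.23000835102665876
[-0.8662  0.3277 -2.3921] [-0.0546 -0.0022 -0.0068] 0.2300433809658401
[-1.8919 -0.0526 -2.7605] [-0.0285  0.0319  0.0362] 0.23002872390487683
```

Request:
carry_out --deltas '[{"tx":0,"ty":0,"tz":0.05,"twist":0,"hand":-1},{"tx":0,"ty":0,"tz":0.05,"twist":0,"hand":-1},{"tx":0,"ty":0,"tz":0.05,"twist":0,"hand":-1},{"tx":0,"ty":0,"tz":0.05,"twist":0,"hand":-1},{"tx":0,"ty":0,"tz":0.05,"twist":0,"hand":-1},{"tx":0,"ty":0,"tz":0,"twist":0,"hand":-1},{"tx":0,"ty":0,"tz":0,"twist":0,"hand":-1},{"tx":0,"ty":0,"tz":0,"twist":0,"hand":-1},{"tx":0,"ty":0,"tz":0,"twist":0,"hand":-1},{"tx":0,"ty":0,"tz":0,"twist":0,"hand":-1}]'

```text
time_s: 20.45
tcp_pos: [0.5482, -0.4384, 0.2275]
tcp_rot: [-3.142, -0.0, 1.67]
ft_force: [-0.3, -1.0, -2.4]
width: 0.066
```

```bash
cat > f.py <<'E'
from h import *
F=[]
for i in range(5):
    o=get_obs(); F.append(np.r_[o['ft_force'],o['ft_torque']]); viewer.get_image('top')
print(np.mean(F,0),np.std(F,0)[:3],o['tcp_pos'],o['time_s'])
E
python3 f.py
```

```text
[-0.288   0.1044 -2.5319 -0.0399 -0.014   0.016 ] [0.4069 0.7587 0.1848] [ 0.5482 -0.4384  0.2275] 20.65
```

Still free (2.5 N carried). Continue in small steps.

Request:
carry_out --deltas '[{"tx":0,"ty":0,"tz":0.05,"twist":0,"hand":-1},{"tx":0,"ty":0,"tz":0,"twist":0,"hand":-1},{"tx":0,"ty":0,"tz":0.05,"twist":0,"hand":-1},{"tx":0,"ty":0,"tz":0,"twist":0,"hand":-1},{"tx":0,"ty":0,"tz":0.05,"twist":0,"hand":-1},{"tx":0,"ty":0,"tz":0,"twist":0,"hand":-1},{"tx":0,"ty":0,"tz":0,"twist":0,"hand":-1},{"tx":0,"ty":0,"tz":0,"twist":0,"hand":-1},{"tx":0,"ty":0,"tz":0,"twist":0,"hand":-1},{"tx":0,"ty":0,"tz":0,"twist":0,"hand":-1}]'

```text
time_s: 21.95
tcp_pos: [0.5482, -0.4384, 0.2261]
tcp_rot: [3.142, 0.0, 1.67]
ft_force: [-1.0, -1.2, -2.4]
width: 0.066
```

```bash
python3 f.py
```

```text
[-0.2712  0.1505 -2.4372 -0.0715 -0.0068 -0.0237] [0.5097 0.7276 0.496 ] [ 0.5482 -0.4384  0.226 ] 22.15
```

Request:
carry_out --deltas '[{"tx":0,"ty":0,"tz":0.05,"twist":0,"hand":-1},{"tx":0,"ty":0,"tz":0,"twist":0,"hand":-1},{"tx":0,"ty":0,"tz":0.05,"twist":0,"hand":-1},{"tx":0,"ty":0,"tz":0,"twist":0,"hand":-1},{"tx":0,"ty":0,"tz":0.05,"twist":0,"hand":-1},{"tx":0,"ty":0,"tz":0,"twist":0,"hand":-1},{"tx":0,"ty":0,"tz":0,"twist":0,"hand":-1},{"tx":0,"ty":0,"tz":0,"twist":0,"hand":-1},{"tx":0,"ty":0,"tz":0,"twist":0,"hand":-1},{"tx":0,"ty":0,"tz":0,"twist":0,"hand":-1}]'

```text
time_s: 23.45
tcp_pos: [0.5482, -0.4384, 0.2246]
tcp_rot: [3.141, 0.0, 1.67]
ft_force: [-0.1, 0.5, -1.3]
width: 0.071
```

```bash
python3 f.py
```

```text
[-0.0965  0.1378 -0.9203  0.0209  0.0198 -0.015 ] [0.1527 0.3124 0.3029] [ 0.5482 -0.4384  0.2246] 23.65
```

Request:
carry_out --deltas '[{"tx":0,"ty":0,"tz":0.03,"twist":0,"hand":-1},{"tx":0,"ty":0,"tz":0,"twist":0,"hand":-1},{"tx":0,"ty":0,"tz":0.03,"twist":0,"hand":-1},{"tx":0,"ty":0,"tz":0,"twist":0,"hand":-1},{"tx":0,"ty":0,"tz":0,"twist":0,"hand":-1},{"tx":0,"ty":0,"tz":0,"twist":0,"hand":-1},{"tx":0,"ty":0,"tz":0,"twist":0,"hand":-1},{"tx":0,"ty":0,"tz":0,"twist":0,"hand":-1},{"tx":0,"ty":0,"tz":0,"twist":0,"hand":-1},{"tx":0,"ty":0,"tz":0,"twist":0,"hand":-1}]'

```text
time_s: 24.95
tcp_pos: [0.5483, -0.4384, 0.224]
tcp_rot: [3.141, 0.0, 1.67]
ft_force: [-0.4, -0.0, 2.1]
width: 0.07
```

```bash
python3 f.py; python3 look.py 14 290 400 110 220; python3 - <<'E'
from h import *
im=cv2.imread('pics/w14.png'); cv2.imwrite('pics/w14c.png',cv2.resize(im[90:300,220:430],None,fx=2.8,fy=2.8,interpolation=cv2.INTER_CUBIC))
E
```

```text
[-0.4223  0.6984  1.4799  0.1998  0.1127  0.004 ] [0.5761 0.7254 0.4771] [ 0.5483 -0.4384  0.224 ] 25.15
[ 0.5483 -0.4384  0.224 ] [3.1415 0.     1.6698] 25.2 [-0.3794  0.843   0.6776] [0.2108 0.1654 0.0184] 0.07425281712253502
```

View pics/c14.png

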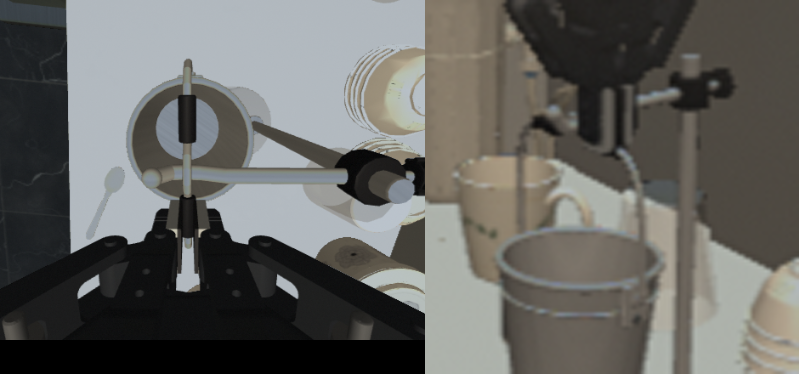

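View pics/w14c.png

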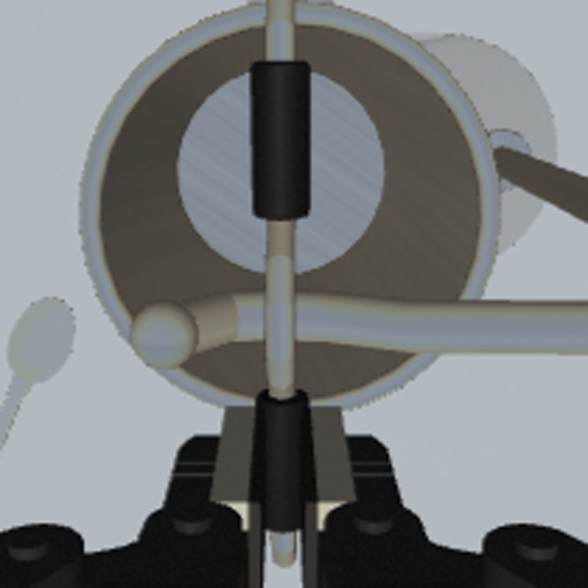

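Request:
carry_out --deltas '[{"tx":0,"ty":0,"tz":-0.03,"twist":0,"hand":-1},{"tx":0,"ty":0,"tz":0,"twist":0,"hand":-1},{"tx":0,"ty":0,"tz":0,"twist":0,"hand":-1},{"tx":0,"ty":0,"tz":0,"twist":0,"hand":-1},{"tx":0,"ty":0,"tz":0,"twist":0,"hand":-0.8},{"tx":0,"ty":0,"tz":0,"twist":0,"hand":-0.7},{"tx":0,"ty":0,"tz":0,"twist":0,"hand":-0.6},{"tx":0,"ty":0,"tz":0,"twist":0,"hand":-0.5},{"tx":0,"ty":0,"tz":0,"twist":0,"hand":-0.4},{"tx":0,"ty":0,"tz":0,"twist":0,"hand":-0.4}]'

```text
time_s: 26.55
tcp_pos: [0.5482, -0.4384, 0.2242]
tcp_rot: [3.142, 0.0, 1.67]
ft_force: [1.1, 0.2, 0.6]
width: 0.296
```

```bash
python3 look.py 15 270 400 110 270; python3 - <<'E'
from h import *
im=cv2.imread('pics/w15.png'); cv2.imwrite('pics/w15c.png',cv2.resize(im[90:300,220:430],None,fx=2.8,fy=2.8,interpolation=cv2.INTER_CUBIC))
E
```

```text
[ 0.5482 -0.4384  0.2242] [3.1416 0.     1.6697] 26.55 [1.0698 0.2153 0.6438] [ 0.0359 -0.0049 -0.0093] 0.29625514048913903
```

View pics/c15.png

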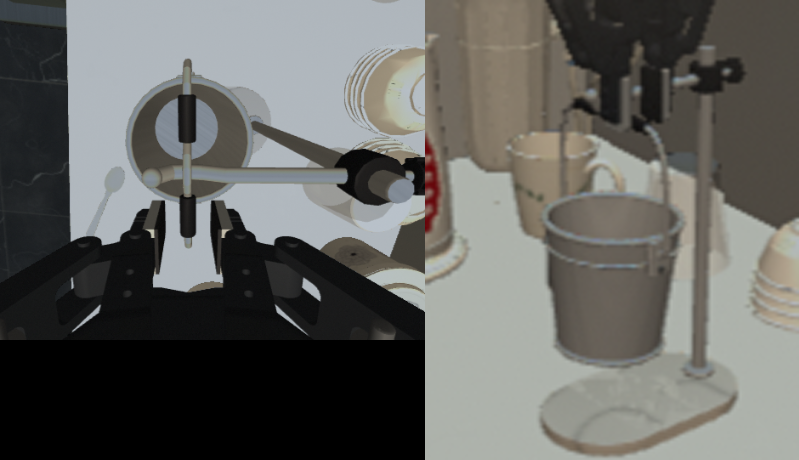

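View pics/w15c.png

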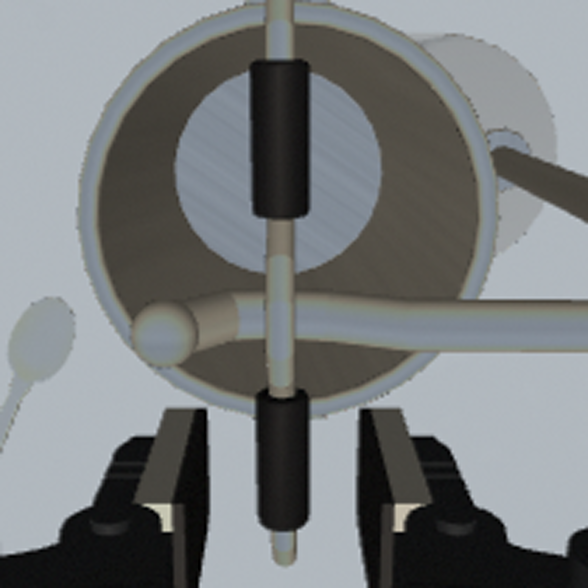

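Released: the pail hangs on the hook with the sleeve midway between the open pads. Raising straight up.

Request:
carry_out --deltas '[{"tx":0,"ty":0,"tz":-0.4,"twist":0,"hand":-0.4},{"tx":0,"ty":0,"tz":-0.8,"twist":0,"hand":-0.4},{"tx":0,"ty":0,"tz":-1,"twist":0,"hand":-0.4},{"tx":0,"ty":0,"tz":-1,"twist":0,"hand":-0.4},{"tx":0,"ty":0,"tz":-1.2,"twist":0,"hand":-0.4},{"tx":0,"ty":0,"tz":-1.2,"twist":0,"hand":-0.4},{"tx":0,"ty":0,"tz":-1.2,"twist":0,"hand":-0.4},{"tx":0,"ty":0,"tz":-1.2,"twist":0,"hand":-0.4},{"tx":0,"ty":0,"tz":-1,"twist":0,"hand":-0.4},{"tx":0,"ty":0,"tz":0,"twist":0,"hand":-0.4}]'

```text
time_s: 27.9
tcp_pos: [0.5487, -0.4386, 0.3153]
tcp_rot: [3.14, 0.001, 1.67]
ft_force: [-0.4, -0.3, -0.8]
width: 0.305
```

Request:
carry_out --deltas '[{"tx":0,"ty":0,"tz":0,"twist":0,"hand":-0.4},{"tx":0,"ty":0,"tz":0,"twist":0,"hand":-0.4},{"tx":0,"ty":0,"tz":0,"twist":0,"hand":-0.4},{"tx":0,"ty":0,"tz":0,"twist":0,"hand":-0.4},{"tx":0,"ty":0,"tz":0,"twist":0,"hand":-0.4},{"tx":0,"ty":0,"tz":0,"twist":0,"hand":-0.4},{"tx":0,"ty":0,"tz":0,"twist":0,"hand":-0.4},{"tx":0,"ty":0,"tz":0,"twist":0,"hand":-0.4},{"tx":0,"ty":0,"tz":0,"twist":0,"hand":-0.4},{"tx":0,"ty":0,"tz":0,"twist":0,"hand":-0.4}]'

```text
time_s: 29.15
tcp_pos: [0.5482, -0.4384, 0.3142]
tcp_rot: [3.142, 0.0, 1.67]
ft_force: [-1.1, -0.5, 0.7]
width: 0.304
```

```bash
python3 look.py 16 270 400 110 270; sleep 0; python3 - <<'E'
from h import *
snap('scene','s17.png')
for i in range(8): viewer.get_image('top')
a=snap('wrist','w18.png'); b=cv2.imread('pics/w16.png')[:,:,::-1]
print(np.abs(a.astype(int)-b).mean(), np.abs(a.astype(int)-b).max(), get_obs()['time_s'])
cv2.imwrite('pics/w18c.png',cv2.resize(a[90:300,220:430,::-1],None,fx=2.8,fy=2.8,interpolation=cv2.INTER_CUBIC))
E
```

```text
[ 0.5482 -0.4384  0.3142] [3.1416 0.     1.6698] 29.15 [-1.1238 -0.4962  0.7163] [-0.0263 -0.0381 -0.0354] 0.3038108364420126
0.8547994791666667 93 29.75
```

View pics/c16.png

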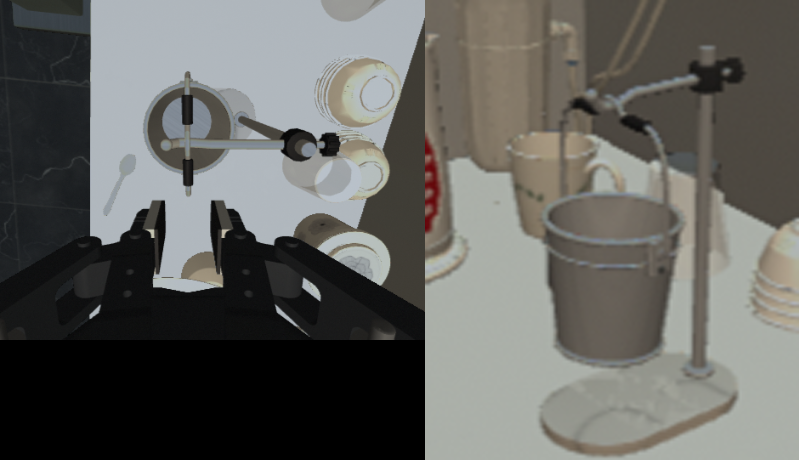

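View pics/w18c.png

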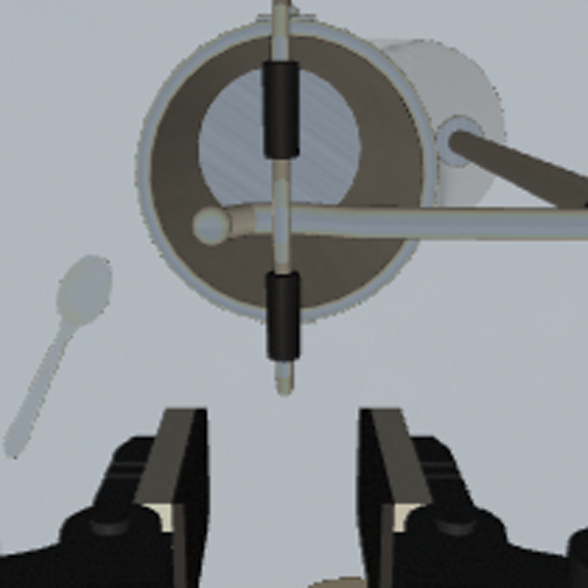

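```bash
python3 - <<'E'
from h import *
a=cv2.imread('pics/s15.png').astype(int);b=cv2.imread('pics/s17.png').astype(int);c=snap('scene','s19.png')[:,:,::-1].astype(int)
for p,q in((b,c),(a,c)): print(np.abs(p-q)[165:250,300:350].mean(), np.abs(p-q)[180:260,60:160].mean())
print(workorder.finish_job())
E
```

```text
0.46258823529411763 0.46758333333333335
1.9883921568627452 1.8451666666666666
the job is handed in; nothing more can be done
None
```

The pail hangs on the hook by the bend in its handle, and the job is handed in at about 30 s. The hand-in gave no verdict.

**What I did**
- I pinched the right sleeve (grip_right) and swung the handle upright while the pail stood on the worktop.
- I lifted the pail by the handle; it weighs about 2.4 N.
- I brought the loop over the ball end of the rod from the robot's side and lowered in 0.3–0.5 mm steps until the hook took the weight. The rod's upper side in the dip is about 255 mm above the worktop.
- I then let go and withdrew straight up.

**Last checks**
- **Seat of the wire:** the pictures show it about 17 mm past the ball, against a nominal 16 mm, and lined up with the rod.
- **Pail:** it hangs level and clear of the base. Two pictures about 0.6 s apart differ only by image noise, so it is still.
- **Stand and bystanders:** nothing looks shifted in the pictures. I did not measure them again.
- **Gripper:** it is open and about 60 mm above the wire, touching nothing.

**What disagreed or was not ideal**
- **Handle angle at the start:** it was about 7 degrees below level, not the stated 15. During the swing I corrected the arc after a side force of about 1.7 N showed.
- **Force on the hook:** in the last lowering step the hand pressed down by about 1.5–2 N, so I put the force on the hook at roughly 4–4.5 N, under the 10 N limit. I backed off 0.3 mm before letting go. I could not read the hook force directly.

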